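Find the records case with something loose inside and hand it over

TASK

One of the three sealed green cases on the archive counter has something loose in it: pick up each in turn and shake or rock it from end to end, first the white-labelled, then the yellow, then the red, standing each one upright on the counter again before taking the next. Then take the one that rattled and present it to the clerk across the counter: finish while still holding it, level and still, in the air a hand's breadth above the middle of the dark red hand-over mat, with the other two cases standing on the counter. Leave the stamp, the ink pad, the card tray and the pen pot alone.

Things in the scene. Friction and masses are not known exactly. Their poses are not given: they have to be found in the camera images.
- case_white: sealed green steel case, white labels on lid and front, 120 mm long (own x, within 0.4 rad of world x), 54 mm wide (own y; grip across the middle), 64 mm high, 0.34 to 0.56 kg empty. Origin: centre of underside. Any one of the three (drawn afresh each time) hides a loose 30 mm steel ball, 0.11 kg; the others are empty. Their weights differ too, so weight tells nothing
- case_yellow: sealed green steel case, yellow labels on lid and front, 120 mm long (own x, within 0.4 rad of world x), 54 mm wide (own y; grip across the middle), 64 mm high, 0.34 to 0.56 kg empty. Origin: centre of underside. A ball in it rolls freely 74 mm along x, end to end, when shaken or tilted over 5 degrees. Grip with 25 to 50 N: squeezed over 70 N it can twist in the fingers as a ball hits
- case_red: sealed green steel case, red labels on lid and front, 120 mm long (own x, within 0.4 rad of world x), 54 mm wide (own y; grip across the middle), 64 mm high, 0.34 to 0.56 kg empty. Origin: centre of underside. A ball in it, rolling from end to end, strikes the end walls and shifts the moment on the tool about the case's y axis by 0.08 N m (a ball at +x adds +0.04)
- mat: dark red leather hand-over mat with a thin brass line, fixed, 140 mm (x) by 180 mm (y), 3 mm thick, lying beyond the cases on the far side of the counter; origin: its centre on the counter surface
- stamp: bystander: round wooden hand stamp, 38 mm across, 78 mm high; origin: centre of the underside
- ink_pad: bystander: flat dark ink pad, 75 x 110 x 14 mm; origin: centre of the underside
- card_tray: bystander: wooden tray of index cards, 140 x 90 mm, 65 mm high; origin: centre of the underside
- pen_pot: bystander: steel pot 68 mm across, 85 mm high, with pens up to 143 mm; origin: centre of the underside
Things that resemble listed ones, but are neither listed nor needed, are in the scene too. What is shaped like the case_red but orange or purple is not meant.

How it is judged:
By the outcome, as a careful person would: the job done as asked, in the order asked, and still so for the second after the job is handed in, while the arm keeps its last pose, push and grip.
It also fails if it takes over 72 s, if anything falls off the work surface, if the arm or the gripper's body presses on something with over 40 N, if the wrist force passes 120 N, or if a joint passes its speed limit or range.

ROBOT

A 6-joint arm with a two-finger parallel gripper is mounted at the origin on the work surface. World frame = base frame: x ahead of the robot, y to its left, z up, the work surface at z = 0. Lengths are in mm, angles in rad, forces in N, time in s.
With the tool pointing down it reaches from about 275 to 1000 mm from the base axis. Payload 8.4 kg.
Tool frame: the origin (TCP) lies at the centre of the arm's flange, where the gripper is bolted on; the fingertips stand r.tip_extent ahead of it and the grasp point (between the pads) lies 155 mm ahead of it (r.tip_extent is the distance from the TCP to the fingertips, in mm); z points along the fingers, y is the direction in which the jaws open and shut (so a half turn about z gives the same grasp; the last joint's range is limited). The gripper opens to 85 mm and grips with 20 to 120 N. Pads are 22 mm wide; open, the fingers measure 114 mm over their backs; the gripper's body (76 mm by 85 mm) begins 54 mm behind the grasp point. The pads swing forward as they close: fully open they stand 13 mm farther back than shut.
Start: joints at [-1.314, 0.353, 1.633, -0, 1.155, -0.002], TCP at [159.949, -604.19, 404.681] pointing down, gripper open.
Joint ranges: [-2.63, 2.63], [-0.92, 2.1], [0.06, 2.66], [-1.3, 4.44], [0, 2.69], [-3.02, 3.02]. Speed limits (rad/s): [2.22, 2.22, 2.79, 3.14, 3.14, 3.14].

INTERFACE

Orientations are given as [roll, pitch, yaw] about the fixed x, y, z axes, in that order (R = Rz(yaw) Ry(pitch) Rx(roll)).
In Python, from rig import sense, grab_frame, job, r gives the robot as it stands. The module is installed in compiled form; this text tells all that it offers.
- The arm moves only by the shell command python3 -m creep 'ROWS' [FORCE]. ROWS is JSON, a list of rows, each a list of 7 numbers: the turn, a rotation vector about the tool's x, y, z in rad, then the shift along the tool's x, y, z in mm, then the closure, from 0 (fully open) to 1 (shut). In form: [[wx, wy, wz, dx, dy, dz, fingers], ...]. A call has 1 to 10 rows; each row shifts and turns the pose as measured when the row begins, along the tool's axes as they then stand; what a row does not reach is not made up. A row lasts 1/12 s, in which the tool goes at most 41.7 mm and 7.16 degrees, less where a joint would pass 70% of its speed; a pose out of reach is approached as far as the arm can. A call with a gripper value outside its range is refused whole. The fingers move at their own pace and stop on an object; FORCE is the grip in N (left out, the last holds). Time passes only in rows, so rows that do not move let the fingers close. It gives the time, the measured TCP pose, the force and the opening at its end, in the units of the state.
- sense(): the state, without advancing time (a new reading comes with each control period).
- grab_frame(name): name is "scene" or "top" or "wrist"; returns a dict with "color" (420x560x3 uint8, red, green, blue), "mtx" (3x3 intrinsics, pixels), "distortion" ([k1, k2, p1, p2, k3] as OpenCV has them; the pictures are not rectified), "T" (4x4, takes a point from camera to world coordinates). Camera axes: x right, y down, z forward; pixel columns grow to the right and rows downward; lengths in mm; the calibration is good to about 2 mm. A picture is of the moment at which its call begins. There is no depth.
- job.sign_off(): hands the job in, once; it reports no verdict.
The state is a dict: "clock": time; "qpos": joint angles; "qvel": joint speeds; "joint_efforts": joint torques, N m; "eef_pos": TCP position; "tcp_rot": TCP orientation; "contact_force": force on the tool from outside, world axes, zero at the start; "wrist_torque": the same for the moment, N m; "opening": opening from 0.0 (shut) to 1.0 (fully open).
Only numpy, scipy, OpenCV 4.12 (cv2) and the standard library are available. Lean on these libraries where they do the work, as an engineer would, in place of code of your own. Each camera call takes 0.05 s, during which the arm holds its last target.

## Working session

There is one attempt and no reset: what is moved stays moved. The work goes in short steps, Python scripts to look and compute and a shell command to move; the robot and the scene stay as the last step left them, time stands still between calls to the robot, and variables do not carry over. Pictures are saved under pics/ and viewed, and the job is handed in when it is done.

```bash
ls; mkdir -p pics; python3 - <<'E'
from rig import sense, grab_frame, job, r
import cv2
print(sense(), r.tip_extent)
for n in ("scene","top","wrist"):
    f=grab_frame(n); cv2.imwrite(f"pics/{n}0.png",f["color"][:,:,::-1]); print(n,f["mtx"].tolist(),f["distortion"],f["T"].round(3).tolist())
E
```

```text
pics
{'clock': 0.0, 'qpos': array([-1.31441696e+00,  3.53644254e-01,  1.63414135e+00,  1.64507275e-05,
        1.15520572e+00, -2.41654786e-03]), 'qvel': array([ 0.00155923, -0.00089251,  0.00126517,  0.00148182, -0.00078346,
       -0.00101367]), 'joint_efforts': array([ 4.12846930e-03, -6.05237317e+01, -3.42062831e+01,  4.48622186e-04,
        9.34349344e-03, -4.76021057e-06]), 'eef_pos': array([ 159.87965816, -603.95692321,  403.96086163]), 'tcp_rot': array([-3.14019402e+00, -1.84210141e-05,  2.58789247e-01]), 'contact_force': array([-0.17342527,  0.65462937, -0.28035984]), 'wrist_torque': array([-0.00245859,  0.02258131, -0.01101317]), 'opening': 0.9972975646681842} 173.4
scene [[536.1060120102603, 0.0, 271.9218434759194], [0.0, 536.1060120102603, 205.51034313674316], [0.0, 0.0, 1.0]] [-0.17916284  0.          0.          0.          0.        ] [[0.311, 0.527, -0.791, 1647.823], [0.95, -0.173, 0.259, -367.129], [-0.001, -0.832, -0.555, 824.438], [0.0, 0.0, 0.0, 1.0]]
top [[409.0181144093417, 0.0, 274.0688413483994], [0.0, 409.0181144093417, 204.46439413025834], [0.0, 0.0, 1.0]] [0.03726432 0.         0.         0.         0.        ] [[-0.019, -0.997, 0.073, 434.245], [-1.0, 0.02, 0.004, -22.248], [-0.006, -0.073, -0.997, 1148.75], [0.0, 0.0, 0.0, 1.0]]
wrist [[306.1626649445126, 0.0, 279.2299246474682], [0.0, 306.1626649445126, 210.56997907971115], [0.0, 0.0, 1.0]] [-0.02573796  0.          0.          0.          0.        ] [[0.256, -0.916, -0.31, 239.201], [-0.967, -0.243, -0.08, -583.303], [-0.002, 0.32, -0.947, 373.452], [0.0, 0.0, 0.0, 1.0]]
```

View pics/scene0.png

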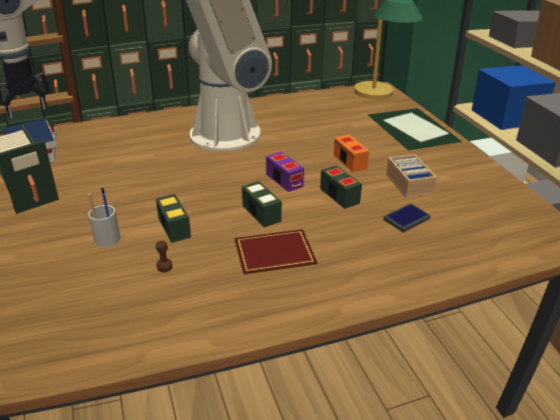

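View pics/top0.png

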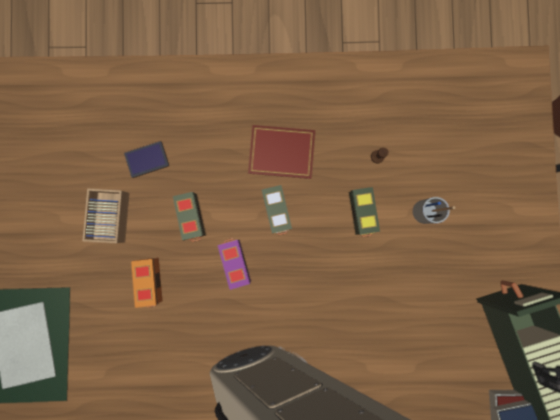

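View pics/wrist0.png

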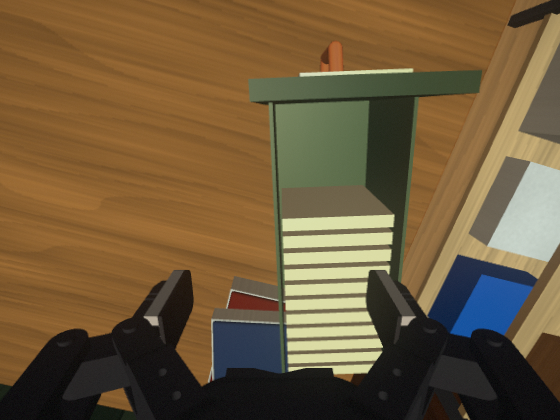

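The pictures show five two-label boxes. In the top view the green ones are white (277,209), yellow (365,211) and red (188,216). The decoys are orange with red labels (145,283) and purple with red labels (233,264). The mat is at (282,152), stamp (379,156), pad (147,159), tray (102,216) and pot (435,210). I choose the three green bodies.

```bash
cat > h.py <<'E'
from rig import sense, grab_frame, job, r
import cv2, numpy as np
def ray(f,px,z):
    p=cv2.undistortPoints(np.array([[px]],float),f["mtx"],np.array(f["distortion"]))[0,0]
    d=f["T"][:3,:3]@np.array([p[0],p[1],1]); o=f["T"][:3,3]
    return o+d*(z-o[2])/d[2]
def blobs(mask,amin):
    n,l,s,c=cv2.connectedComponentsWithStats(mask.astype(np.uint8))
    return [(s[i,4],c[i],l==i) for i in range(1,n) if s[i,4]>=amin]
def masks(im):
    hsv=cv2.cvtColor(im,cv2.COLOR_RGB2HSV); h,s,v=[hsv[:,:,i].astype(int) for i in range(3)]
    return dict(white=(s<40)&(v>170),yellow=(h>24)&(h<35)&(s>150)&(v>150),red=((h<5)|(h>174))&(s>170)&(v>150),green=(h>40)&(h<95)&(s>40)&(v<140))
E
python3 - <<'E'
from h import *
f=grab_frame("top"); im=f["color"]; m=masks(im)
for k in ("white","yellow","red"):
    for a,c,_ in blobs(m[k],40):
        print(k,a,c.round(1),ray(f,c,64).round(1))
for a,c,mm in blobs(m["green"],300):
    print("green",a,c.round(1))
    if a<3000:
        ys,xs=np.nonzero(mm); P=np.array([ray(f,(x,y),64)[:2] for x,y in zip(xs,ys)],np.float32); print(cv2.minAreaRect(P))
hsv=cv2.cvtColor(im,cv2.COLOR_RGB2HSV)
mm=((hsv[:,:,0]<8)|(hsv[:,:,0]>172))&(hsv[:,:,1]>150)&(hsv[:,:,2]<140)
for a,c,q in blobs(mm,500):
    ys,xs=np.nonzero(q); P=np.array([ray(f,(x,y),3)[:2] for x,y in zip(xs,ys)],np.float32); print("mat",a,c,cv2.minAreaRect(P))
for n,c in dict(stamp=(379,156),pad=(147,159),tray=(102,216),pot=(435,210),purple=(233,264),orange=(145,283)).items(): print(n,ray(f,c,40).round(0))
cv2.imwrite("pics/crop1.png",cv2.resize(im[120:320,80:480],None,fx=2,fy=2)[:,:,::-1])
E
```

```text
white 132 [273.6 197.6] [531.7 -16.6  64. ]
white 134 [279.  219.5] [473.1 -29.8  64. ]
white 3492 [ 24.  345.2] [164.8 629.1  64. ]
yellow 91 [364.4 199. ] [ 523.1 -257.4   64. ]
yellow 94 [368.  221.3] [ 463.8 -264.9   64. ]
red 81 [141.8 271.3] [344.6 332.5  64. ]
red 90 [143.7 294.4] [285.  326.8  64. ]
green 3610 [ 42.9 342.6]
green 2478 [530.5 346.5]
((123.16281127929688, -659.0826416015625), (138.9320526123047, 314.45867919921875), 83.87555694580078)
stamp [ 642. -306.   40.]
pad [646. 328.  40.]
tray [493. 448.  40.]
pot [ 492. -451.   40.]
purple [357.  96.  40.]
orange [311. 331.  40.]
```

View pics/crop1.png

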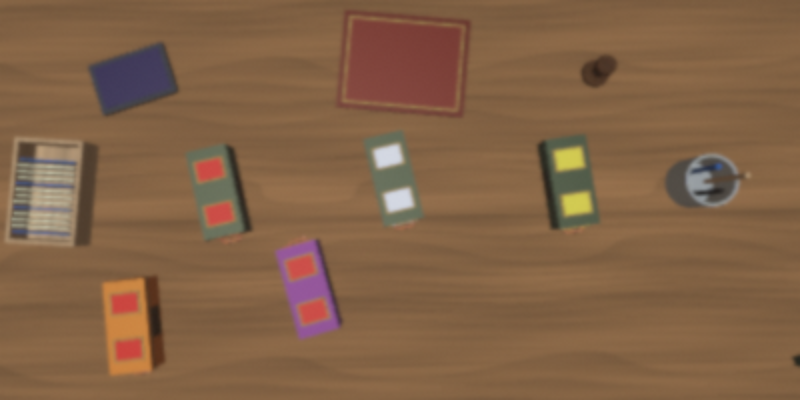

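The crop confirms that the green bodies carry white, yellow and red labels, with lid labels symmetric about the lid centre. The red and mat masks need looser limits.

```bash
python3 - <<'E'
from h import *
f=grab_frame("top"); im=f["color"]
hsv=cv2.cvtColor(im,cv2.COLOR_RGB2HSV).astype(int)
print(hsv[205,184],hsv[152,282])
mm=((hsv[:,:,0]<9)|(hsv[:,:,0]>172))&(hsv[:,:,1]>120)&(hsv[:,:,2]>60)
for a,c,q in blobs(mm,60):
    z=3 if a>800 else 64
    print(a,c.round(1),ray(f,c,z).round(1))
    if z==3:
        ys,xs=np.nonzero(q); P=np.array([ray(f,(x,y),3)[:2] for x,y in zip(xs,ys)],np.float32); print("mat",cv2.minAreaRect(P))
E
```

```text
[  1 168 203] [  4 137 128]
343 [281.2 152.2] [653.5 -39.3  64. ]
2176 [281.3 151.4] [668.  -40.7   3. ]
mat ((668.3156127929688, -40.61640167236328), (154.87928771972656, 114.14178466796875), 84.03741455078125)
120 [184.3 204.4] [518.1 221.   64. ]
121 [189.2 226.4] [459.4 208.3  64. ]
131 [230.  253.1] [387. 101.  64.]
123 [142.  271.2] [344.7 331.9  64. ]
133 [236.1 275.3] [328.9  85.6  64. ]
122 [143.9 294.4] [284.8 326.3  64. ]
147 [508.4 399.6] [  10.1 -597.    64. ]
```

```bash
cat >> h.py <<'E'
from scipy.spatial.transform import Rotation as Ro
def plan(x,y,z,yaw=None,pitch=0,s=None):
    s=s or sense()
    R=Ro.from_euler("xyz",s["tcp_rot"])
    d=R.inv().apply(np.array([x,y,z])-s["eef_pos"])
    w=np.zeros(3)
    if yaw is not None: w=(R.inv()*Ro.from_euler("z",yaw)*Ro.from_euler("y",pitch)*Ro.from_euler("x",np.pi)).as_rotvec()
    print("t",round(s["clock"],2),"pos",s["eef_pos"].round(1),"rot",s["tcp_rot"].round(4),"shift",d.round(1),"turn",w.round(4),"n",round(np.linalg.norm(d)/40,1),"F",s["contact_force"].round(1),"M",s["wrist_torque"].round(3),"op",round(s["opening"],3))
E
python3 -c "
from h import *
plan(502.4,-23.2,330,.222)"
```

```text
t 0.25 pos [ 159.9 -604.1  404.3] rot [-3.1409 -0.      0.2588] shift [ 479.7 -473.8   74.7] turn [-0.0007 -0.      0.0368] n 17.0 F [-0.2  0.3 -0.3] M [-0.047  0.003  0.05 ] op 0.995
```

```bash
python3 -m creep '[[0,0,0,10,-10,0,0],[0,0,0,27,-26.6,0,0],[0,0,0,27,-26.6,0,0],[0,0,0,27,-26.6,0,0],[0,0,0,27,-26.6,0,0],[0,0,0,27,-26.6,0,0],[0,0,0,27,-26.6,0,0],[0,0,0,27,-26.6,0,0],[0,0,0,27,-26.6,0,0],[0,0,0,27,-26.6,0,0]]' 35; python3 -c "
from h import *
plan(502.4,-23.2,330,.222)"
```

```text
clock: 1.08
eef_pos: [343.9, -285.1, 402.4]
tcp_rot: [3.141, -0.0, 0.249]
contact_force: [0.6, -0.1, -0.2]
opening: 1.001
t 1.08 pos [ 343.9 -285.1  402.4] rot [ 3.1412e+00 -4.0000e-04  2.4850e-01] shift [ 218.  -214.9   72.4] turn [ 0.0003 -0.0004  0.0265] n 7.9 F [ 0.6 -0.1 -0.2] M [ 0.008 -0.013 -0.018] op 1.001
```

```bash
python3 -m creep '[[0,0,0.003,27,-26.6,9,0],[0,0,0.003,27,-26.6,9,0],[0,0,0.003,27,-26.6,9,0],[0,0,0.003,27,-26.6,9,0],[0,0,0.003,27,-26.6,9,0],[0,0,0.003,27,-26.6,9,0],[0,0,0.003,27,-26.6,9,0],[0,0,0.003,20,-20,8,0],[0,0,0,5,-5,0,0]]'; python3 - <<'E'
from h import *
plan(502.4,-23.2,330,.222)
f=grab_frame("wrist"); cv2.imwrite("pics/w1.png",f["color"][:,:,::-1])
for a,c,_ in blobs(masks(f["color"])["white"],150): print(a,c.round(1),ray(f,c,64).round(1))
E
```

```text
clock: 1.83
eef_pos: [505.3, -5.8, 331.1]
tcp_rot: [3.139, -0.007, 0.227]
contact_force: [-0.2, 0.2, -0.7]
opening: 1.001
t 1.83 pos [505.3  -5.8 331.1] rot [ 3.1387 -0.0075  0.2268] shift [-6.7 16.3  1.1] turn [ 0.0028 -0.0075  0.0048] n 0.4 F [-0.2  0.2 -0.7] M [-0.05  -0.005 -0.027] op 1.001
1291 [296.8 189.3] [530.  -15.5  64. ]
1023 [295.2 257.4] [471.2 -28.8  64. ]
```

View pics/w1.png

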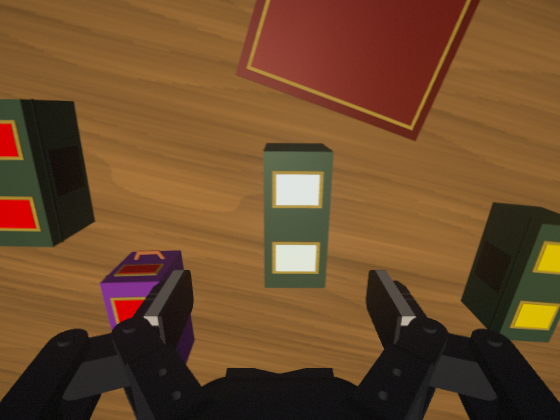

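The wrist view shows the white case centred at (296,223), labels agreeing with the top view within 2 mm. Purple is clear of the fingers.

```bash
python3 -m creep '[[0.003,-0.007,0.005,-5,12,5,0],[0,0,0,-1,2,10,0],[0,0,0,0,0,0,0]]'; python3 - <<'E'
from h import *
plan(501.5,-22.7,192,.222)
E
```

```text
clock: 2.13
eef_pos: [500.8, -22.2, 316.0]
tcp_rot: [3.141, 0.001, 0.225]
contact_force: [-0.5, 0.5, -0.2]
opening: 1.0
t 2.13 pos [500.8 -22.2 316. ] rot [3.1415e+00 7.0000e-04 2.2540e-01] shift [  0.6   0.6 124. ] turn [0.0001 0.0007 0.0034] n 3.1 F [-0.5  0.5 -0.2] M [-0.008  0.013 -0.028] op 1.0
```

```bash
python3 -m creep '[[0,0,0,0,0,30,0],[0,0,0,0,0,35,0],[0,0,0,0,0,32,0],[0,0,0,0,0,17,0],[0,0,0,0,0,5,0],[0,0,0,0,0,0,0]]'; python3 - <<'E'
from h import *
plan(501.5,-22.7,192,.222)
f=grab_frame("wrist"); cv2.imwrite("pics/w2.png",f["color"][:,:,::-1])
E
```

```text
clock: 2.63
eef_pos: [498.2, -30.8, 195.0]
tcp_rot: [3.14, -0.003, 0.213]
contact_force: [0.9, -0.3, -0.0]
opening: 0.998
t 2.63 pos [498.2 -30.8 195. ] rot [ 3.1397 -0.0032  0.2126] shift [ 4.9 -7.3  3. ] turn [ 0.0019 -0.0032 -0.0094] n 0.2 F [ 0.9 -0.3 -0. ] M [-0.01  -0.037  0.057] op 0.998
```

View pics/w2.png

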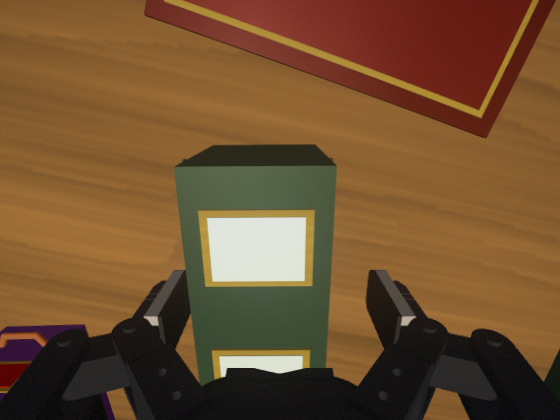

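The view shows the case between the pads, offset toward the left one (pads at 185 and 370, case 190–330). I'll correct that and close.

```bash
python3 -m creep '[[0.002,-0.003,-0.009,5,-7,3,0],[0,0,0,0,0,0,0]]'; python3 -c "
from h import *
plan(501.5,-22.7,192,.222)"
```

```text
clock: 2.85
eef_pos: [502.5, -23.6, 194.4]
tcp_rot: [3.141, -0.003, 0.22]
contact_force: [0.4, 0.2, -0.2]
opening: 0.997
t 2.85 pos [502.5 -23.6 194.4] rot [ 3.1411e+00 -2.9000e-03  2.2010e-01] shift [-0.8 -1.1  2.4] turn [ 0.0005 -0.0029 -0.0019] n 0.1 F [ 0.4  0.2 -0.2] M [ 0.037  0.071 -0.041] op 0.997
```

```bash
python3 -m creep '[[0,0,0,-1,-1,2,0.3],[0,0,0,0,0,0,1],[0,0,0,0,0,0,1],[0,0,0,0,0,0,1],[0,0,0,0,0,0,1]]' 38; python3 -c "
from h import *
plan(501.5,-22.7,192,.222)"
```

```text
clock: 3.27
eef_pos: [502.7, -22.0, 195.6]
tcp_rot: [3.14, -0.008, 0.222]
contact_force: [0.7, -0.1, -3.9]
opening: 0.628
t 3.27 pos [502.7 -22.  195.6] rot [ 3.1396 -0.0084  0.2217] shift [-1.3  0.4  3.6] turn [ 0.002  -0.0084 -0.0004] n 0.1 F [ 0.7 -0.1 -3.9] M [ 0.066  0.011 -0.053] op 0.628
```

```bash
cat >> h.py <<'E'
def meas(n=14,yaw=0.222):
    L=[]
    for i in range(n):
        s=sense(); L.append(s["wrist_torque"]@np.array([-np.sin(yaw),np.cos(yaw),0])); F=s["contact_force"]; grab_frame("top")
    L=np.array(L); print("My",L.mean().round(4),"+-",(L.std()/n**.5).round(4),"sd",L.std().round(3)); return L.mean()
E
python3 -m creep '[[0,0,0,0,0,-8,1],[0,0,0,0,0,-20,1],[0,0,0,0,0,-30,1],[0,0,0,0,0,-30,1],[0,0,0,0,0,-15,1],[0,0,0,0,0,0,1],[0,0,0,0,0,0,1]]'; python3 -c "
from h import *
plan(501.5,-22.7,295,.222); meas(6); plan(501.5,-22.7,295,.222)"
```

```text
clock: 3.85
eef_pos: [499.5, -21.9, 302.9]
tcp_rot: [3.141, -0.002, 0.222]
contact_force: [0.2, 0.6, -4.1]
opening: 0.624
t 3.85 pos [499.5 -21.9 302.9] rot [ 3.1413e+00 -1.8000e-03  2.2200e-01] shift [1.8 1.2 7.9] turn [ 0.0003 -0.0018 -0.    ] n 0.2 F [ 0.2  0.6 -4.1] M [ 0.032  0.034 -0.034] op 0.624
My -0.0197 +- 0.0162 sd 0.04
t 4.15 pos [499.2 -21.9 301.1] rot [-3.1409e+00  1.8000e-03  2.2200e-01] shift [2.1 1.3 6.1] turn [-0.0006  0.0018 -0.    ] n 0.2 F [-0.1  0.3 -4.7] M [-0.026 -0.033 -0.01 ] op 0.626
```

Rock it: tilt one way, hold, level, measure.

```bash
python3 -m creep '[[0,0.1,0,-15,0,0,1],[0,0.12,0,-18,0,0,1],[0,0.1,0,-15,0,0,1],[0,0,0,0,0,0,1],[0,0,0,0,0,0,1],[0,0,0,0,0,0,1],[0,0,0,0,0,0,1]]';python3 -c "
from h import *
plan(501.5,-22.7,300,.222); meas(6)"
```

```text
clock: 4.73
eef_pos: [451.6, -32.4, 291.7]
tcp_rot: [-3.14, -0.313, 0.22]
contact_force: [0.3, -0.9, -4.9]
opening: 0.626
t 4.73 pos [451.6 -32.4 291.7] rot [-3.1396 -0.3134  0.2205] shift [50.9  1.5  7.8] turn [-0.0018 -0.3134 -0.0012] n 1.3 F [ 0.3 -0.9 -4.9] M [-0.058  0.296 -0.015] op 0.626
My 0.3334 +- 0.0109 sd 0.027
```

```bash
python3 -m creep '[[0,-0.11,0,17,0,0,1],[0,-0.11,0,17,0,0,1],[0,-0.09,0,14,0,0,1],[0,0,0,0,0,0,1],[0,0,0,0,0,0,1]]';python3 -c "
from h import *
plan(501.5,-22.7,300,.222); meas(8)"
python3 -m creep '[[0,-0.1,0,15,0,0,1],[0,-0.12,0,18,0,0,1],[0,-0.1,0,15,0,0,1],[0,0,0,0,0,0,1],[0,0,0,0,0,0,1],[0,0,0,0,0,0,1],[0,0,0,0,0,0,1]]';python3 -c "
from h import *
plan(501.5,-22.7,300,.222); meas(6)"
python3 -m creep '[[0,0.11,0,-17,0,0,1],[0,0.11,0,-17,0,0,1],[0,0.09,0,-14,0,0,1],[0,0,0,0,0,0,1],[0,0,0,0,0,0,1]]';python3 -c "
from h import *
plan(501.5,-22.7,300,.222); meas(8)"
```

```text
clock: 5.45
eef_pos: [497.8, -21.9, 301.8]
tcp_rot: [3.14, 0.006, 0.219]
contact_force: [-0.3, -0.0, -4.7]
opening: 0.629
t 5.45 pos [497.8 -21.9 301.8] rot [3.1396 0.0062 0.2189] shift [3.5 1.6 1.7] turn [ 0.002   0.0062 -0.003 ] n 0.1 F [-0.3 -0.  -4.7] M [ 0.017 -0.046  0.011] op 0.629
My -0.0386 +- 0.0115 sd 0.033
clock: 6.43
eef_pos: [541.5, -12.8, 296.7]
tcp_rot: [3.139, 0.33, 0.215]
contact_force: [0.0, 0.3, -3.6]
opening: 0.626
t 6.43 pos [541.5 -12.8 296.7] rot [3.1395 0.3298 0.2149] shift [-40.1   1.1  10.3] turn [ 0.0009  0.3298 -0.0067] n 1.0 F [ 0.   0.3 -3.6] M [ 0.107 -0.329  0.005] op 0.626
My -0.3821 +- 0.0116 sd 0.028
clock: 7.15
eef_pos: [494.5, -22.9, 307.6]
tcp_rot: [3.139, 0.012, 0.215]
contact_force: [0.3, 0.8, -4.5]
opening: 0.628
t 7.15 pos [494.5 -22.9 307.6] rot [3.1388 0.0119 0.2153] shift [7.  1.2 7.6] turn [ 0.0028  0.0119 -0.0067] n 0.3 F [ 0.3  0.8 -4.5] M [ 0.012 -0.054  0.044] op 0.628
My -0.0244 +- 0.0087 sd 0.025
```

```bash

python3 -m creep '[[0,0.11,0,-16,0,0,1],[0,0.12,0,-18,0,0,1],[0,0.1,0,-15,0,0,1],[0,0,0,0,0,0,1],[0,0,0,0,0,0,1],[0,0,0,0,0,0,1],[0,-0.11,0,17,0,0,1],[0,-0.11,0,17,0,0,1],[0,-0.10,0,15,0,0,1],[0,0,0,0,0,0,1]]';python3 -c "
from h import *
meas(12);plan(501.5,-22.7,300,.222)"
python3 -m creep '[[0,-0.11,0,16,0,0,1],[0,-0.12,0,18,0,0,1],[0,-0.1,0,15,0,0,1],[0,0,0,0,0,0,1],[0,0,0,0,0,0,1],[0,0,0,0,0,0,1],[0,0.11,0,-17,0,0,1],[0,0.11,0,-17,0,0,1],[0,0.11,0,-16,0,0,1],[0,0,0,0,0,0,1]]';python3 -c "
from h import *
meas(12);plan(501.5,-22.7,300,.222)"
```

```text
clock: 8.38
eef_pos: [500.0, -22.7, 312.7]
tcp_rot: [3.131, 0.023, 0.212]
contact_force: [1.2, 0.1, -3.9]
opening: 0.63
My -0.0399 +- 0.0182 sd 0.063
t 8.98 pos [495.2 -23.3 311.8] rot [3.1335 0.019  0.2113] shift [ 6.5  0.6 11.6] turn [ 0.008   0.019  -0.0106] n 0.3 F [-0.5  0.2 -4. ] M [ 0.022 -0.086 -0.028] op 0.626
clock: 9.82
eef_pos: [490.7, -23.9, 316.5]
tcp_rot: [3.132, 0.005, 0.209]
contact_force: [-2.2, -0.2, -4.9]
opening: 0.628
My -0.0215 +- 0.0139 sd 0.048
t 10.42 pos [495.2 -23.3 315.9] rot [3.132  0.0112 0.2105] shift [ 6.5  0.6 15.8] turn [ 0.0095  0.0112 -0.0114] n 0.4 F [ 0.5 -0.1 -3.6] M [ 0.006 -0.02   0.045] op 0.624
```

White gives the same level moment after either tilt (within about 0.015, against 0.08 expected), so it reads as empty. I'll put it back.

```bash

python3 -m creep '[[0.009,0.011,-0.011,6,1,20,1],[0,0,0,0,0,36,1],[0,0,0,0,0,34,1],[0,0,0,0,0,10,1],[0,0,0,0,0,0,1],[0,0,0,0,0,0,1]]';python3 -c "
from h import *
plan(502,-22.5,196,.222)"
```

```text
clock: 10.92
eef_pos: [504.2, -23.1, 214.5]
tcp_rot: [3.14, -0.004, 0.223]
contact_force: [-1.1, -0.2, -4.2]
opening: 0.629
t 10.92 pos [504.2 -23.1 214.5] rot [ 3.1401 -0.0039  0.2227] shift [-2.1 -1.1 18.5] turn [ 0.0015 -0.0039  0.0007] n 0.5 F [-1.1 -0.2 -4.2] M [-0.007 -0.002 -0.035] op 0.629
```

```bash

python3 -m creep '[[0.001,-0.003,0,-2,-1,11,1],[0,0,0,0,0,5,1],[0,0,0,0,0,0,1],[0,0,0,0,0,0,1]]';python3 -c "
from h import *
plan(502,-22.5,194.5,.222)"
```

```text
clock: 11.25
eef_pos: [503.8, -22.6, 201.1]
tcp_rot: [3.14, -0.006, 0.223]
contact_force: [-0.3, -1.1, -4.7]
opening: 0.626
t 11.25 pos [503.8 -22.6 201.1] rot [ 3.1398 -0.0056  0.2228] shift [-1.7 -0.5  6.6] turn [ 0.0018 -0.0056  0.0008] n 0.2 F [-0.3 -1.1 -4.7] M [-0.04  -0.022  0.013] op 0.626
```

```bash

python3 -m creep '[[0.001,-0.005,0,0,0,4,1],[0,0,0,0,0,2,1],[0,0,0,0,0,1,1],[0,0,0,0,0,0,1]]';python3 -c "
from h import *
plan(502,-22.5,194.5,.222)"
```

```text
clock: 11.58
eef_pos: [504.7, -22.6, 195.3]
tcp_rot: [3.14, -0.004, 0.223]
contact_force: [-0.5, -0.6, -4.1]
opening: 0.627
t 11.58 pos [504.7 -22.6 195.3] rot [ 3.1399 -0.0036  0.2228] shift [-2.6 -0.7  0.8] turn [ 0.0017 -0.0036  0.0008] n 0.1 F [-0.5 -0.6 -4.1] M [-0.005  0.032 -0.02 ] op 0.627
```

```bash

python3 -m creep '[[0,-0.003,0,0,0,2,1],[0,0,0,0,0,1,1],[0,0,0,0,0,0,1]]'
python3 -m creep '[[0,0,0,0,0,1.5,1],[0,0,0,0,0,1,1],[0,0,0,0,0,0,1]]'
```

```text
clock: 11.83
eef_pos: [505.4, -22.6, 195.6]
tcp_rot: [3.14, -0.002, 0.223]
contact_force: [-0.2, 0.0, -4.7]
opening: 0.625
clock: 12.08
eef_pos: [505.6, -22.6, 195.5]
tcp_rot: [3.14, -0.003, 0.222]
contact_force: [0.1, -0.1, -3.6]
opening: 0.629
```

```bash

python3 -m creep '[[0,-0.002,0,0,0,5,1],[0,0,0,-1,0,3,1],[0,0,0,0,0,2,1]]'
python3 -m creep '[[0,0,0,0,0,4,1],[0,0,0,0,0,3,1],[0,0,0,0,0,2,1]]'
```

```text
clock: 12.33
eef_pos: [506.5, -22.5, 192.5]
tcp_rot: [3.139, -0.005, 0.222]
contact_force: [-12.8, -2.2, 28.9]
opening: 0.626
clock: 12.58
eef_pos: [506.8, -22.4, 191.4]
tcp_rot: [3.139, -0.006, 0.221]
contact_force: [-8.4, -0.7, 20.5]
opening: 0.626
```

```bash

python3 -m creep '[[0,0,0,0,0,-1,1],[0,0,0,0,0,0,0.3],[0,0,0,0,0,0,0],[0,0,0,0,0,0,0],[0,0,0,0,0,0,0]]'; python3 -m creep '[[0,0,0,0,0,-15,0],[0,0,0,0,0,-30,0],[0,0,0,0,0,-38,0],[0,0,0,0,0,-38,0],[0,0,0,0,0,-20,0],[0,0,0,0,0,0,0]]' ; python3 - <<'E'
from h import *
plan(492.5,-260.6,330,.126)
f=grab_frame("wrist"); cv2.imwrite("pics/w3.png",f["color"][:,:,::-1])
for a,c,_ in blobs(masks(f["color"])["white"],150): print(a,c.round(1),ray(f,c,64).round(1))
E
```

```text
clock: 13.0
eef_pos: [507.9, -22.5, 193.3]
tcp_rot: [3.138, -0.009, 0.221]
contact_force: [-0.5, -0.4, 0.6]
opening: 0.999
clock: 13.5
eef_pos: [506.4, -22.3, 336.1]
tcp_rot: [3.14, -0.001, 0.221]
contact_force: [0.6, 0.3, 1.0]
opening: 1.0
t 13.5 pos [506.4 -22.3 336.1] rot [ 3.1403e+00 -1.5000e-03  2.2140e-01] shift [-65.9 229.4   6.3] turn [ 0.0012 -0.0015  0.0954] n 6.0 F [0.6 0.3 1. ] M [-0.015 -0.064  0.053] op 1.0
1263 [279.7 179.4] [533.1 -17.3  64. ]
1011 [279.9 247.5] [474.4 -30.8  64. ]
```

View pics/w3.png

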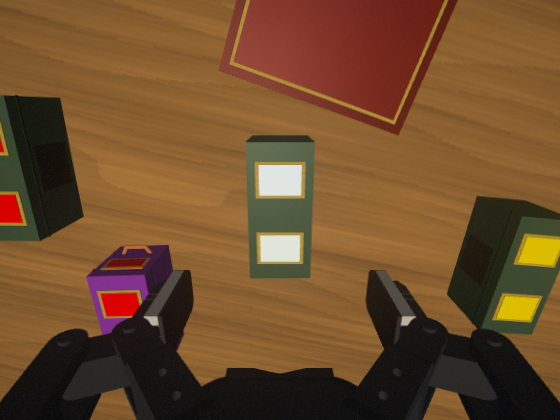

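White stands upright, labels at (280,179) and (280,247), about 3 mm from where it was. On to yellow.

```bash

python3 -m creep '[[0,0,0.015,-7,22,0,0],[0,0,0.018,-11,38,0,0],[0,0,0.018,-11,38,0,0],[0,0,0.018,-11,38,0,0],[0,0,0.015,-10,38,0,0],[0,0,0.01,-8,35,3,0],[0,0,0,-2,8,2,0],[0,0,0,0,0,0,0]]'; python3 - <<'E'
from h import *
plan(492.5,-260.6,330,.126)
f=grab_frame("wrist"); cv2.imwrite("pics/w4.png",f["color"][:,:,::-1])
for a,c,_ in blobs(masks(f["color"])["yellow"],150): print(a,c.round(1),ray(f,c,64).round(1))
E
```

```text
clock: 14.22
eef_pos: [482.1, -254.1, 318.4]
tcp_rot: [-3.137, 0.007, 0.128]
contact_force: [-0.1, 0.1, 0.2]
opening: 0.997
t 14.22 pos [ 482.1 -254.1  318.4] rot [-3.1371  0.0072  0.1279] shift [  9.4   7.7 -11.7] turn [-0.0045  0.0072  0.0019] n 0.4 F [-0.1  0.1  0.2] M [ 0.042  0.07  -0.001] op 0.997
1609 [290.1 166.4] [ 521.6 -256.2   64. ]
1300 [289.3 241.4] [ 461.7 -263.9   64. ]
```

View pics/w4.png

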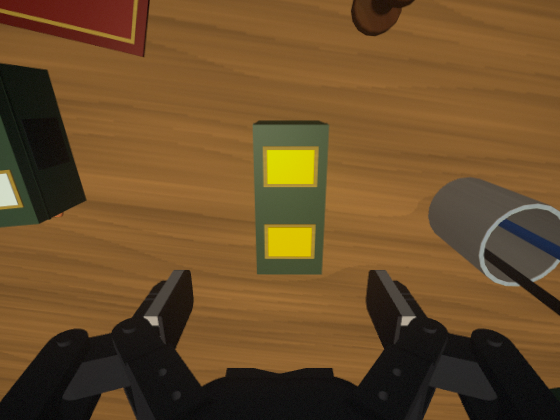

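Yellow at (290,203), centre (492,-260), yaw 0.127; both views agree.

```bash

python3 -m creep '[[-0.004,0.007,0.002,9,7,10,0],[0,0,0,0,0,30,0],[0,0,0,0,0,35,0],[0,0,0,0,0,20,0],[0,0,0,0,0,5,0],[0,0,0,0,0,0,0]]'; python3 - <<'E'
from h import *
plan(492.3,-260.4,192,.127)
E
```

```text
clock: 14.77
eef_pos: [492.9, -251.2, 212.1]
tcp_rot: [-3.137, 0.002, 0.131]
contact_force: [-0.1, 0.2, 0.7]
opening: 1.0
t 14.77 pos [ 492.9 -251.2  212.1] rot [-3.1374e+00  2.3000e-03  1.3080e-01] shift [-1.8  9.1 20.1] turn [-0.0042  0.0023  0.0038] n 0.6 F [-0.1  0.2  0.7] M [-0.063  0.044 -0.037] op 1.0
```

```bash

python3 -m creep '[[-0.004,0.002,0.004,-2,9,8,0],[0,0,0,0,1,12,0],[0,0,0,0,0,3,0],[0,0,0,0,0,0,0]]'; python3 - <<'E'
from h import *
plan(492.3,-260.4,192,.127)
E
```

```text
clock: 15.1
eef_pos: [493.7, -260.6, 189.5]
tcp_rot: [3.14, -0.002, 0.129]
contact_force: [0.1, 0.5, 0.0]
opening: 1.0
t 15.1 pos [ 493.7 -260.6  189.5] rot [ 3.1401e+00 -2.0000e-03  1.2930e-01] shift [-1.3 -0.4 -2.6] turn [ 0.0015 -0.002   0.0023] n 0.1 F [0.1 0.5 0. ] M [0.004 0.04  0.004] op 1.0
```

```bash

python3 -m creep '[[0,0,0,-1,0,-2,0.3],[0,0,0,0,0,0,1],[0,0,0,0,0,0,1],[0,0,0,0,0,0,1],[0,0,0,0,0,0,1]]' 38; python3 -m creep '[[0,0,0,0,0,-8,1],[0,0,0,0,0,-25,1],[0,0,0,0,0,-35,1],[0,0,0,0,0,-35,1],[0,0,0,0,0,-10,1],[0,0,0,0,0,0,1],[0,0,0,0,0,0,1]]';python3 -c "
from h import *
plan(492.3,-260.4,300,.127)"
```

```text
clock: 15.52
eef_pos: [492.6, -261.0, 193.2]
tcp_rot: [3.14, -0.003, 0.128]
contact_force: [-0.1, -0.3, -5.9]
opening: 0.626
clock: 16.1
eef_pos: [490.0, -259.9, 309.2]
tcp_rot: [-3.14, 0.003, 0.128]
contact_force: [0.4, 0.3, -6.7]
opening: 0.625
t 16.1 pos [ 490.  -259.9  309.2] rot [-3.1397e+00  2.7000e-03  1.2820e-01] shift [2.2 0.8 9.2] turn [-0.0019  0.0027  0.0012] n 0.2 F [ 0.4  0.3 -6.7] M [ 0.04   0.079 -0.007] op 0.625
```

```bash

python3 -m creep '[[0,0.11,0,-16,0,0,1],[0,0.12,0,-18,0,0,1],[0,0.1,0,-15,0,0,1],[0,0,0,0,0,0,1],[0,0,0,0,0,0,1],[0,0,0,0,0,0,1],[0,0,0,0,0,0,1]]';python3 -c "
from h import *
meas(6,.127);plan(492,-260,300,.127)"
python3 -m creep '[[0,-0.11,0,17,0,0,1],[0,-0.11,0,17,0,0,1],[0,-0.10,0,15,0,0,1],[0,0,0,0,0,0,1],[0,0,0,0,0,0,1]]';python3 -c "
from h import *
meas(10,.127);plan(492,-260,300,.127)"
python3 -m creep '[[0,-0.11,0,16,0,0,1],[0,-0.12,0,18,0,0,1],[0,-0.1,0,15,0,0,1],[0,0,0,0,0,0,1],[0,0,0,0,0,0,1],[0,0,0,0,0,0,1],[0,0,0,0,0,0,1]]';python3 -c "
from h import *
meas(6,.127);plan(492,-260,300,.127)"
python3 -m creep '[[0,0.11,0,-17,0,0,1],[0,0.11,0,-17,0,0,1],[0,0.11,0,-16,0,0,1],[0,0,0,0,0,0,1],[0,0,0,0,0,0,1]]';python3 -c "
from h import *
meas(10,.127);plan(492,-260,300,.127)"
```

```text
clock: 16.68
eef_pos: [438.2, -264.3, 294.0]
tcp_rot: [-3.134, -0.32, 0.123]
contact_force: [0.9, 0.7, -5.6]
opening: 0.629
My 0.4168 +- 0.0102 sd 0.025
t 16.98 pos [ 438.4 -264.3  294.8] rot [-3.1352 -0.3232  0.1243] shift [52.6  2.5 12.2] turn [-0.0059 -0.3232 -0.0017] n 1.4 F [-0.5 -0.2 -5.7] M [-0.105  0.381  0.012] op 0.632
clock: 17.4
eef_pos: [486.9, -258.0, 306.3]
tcp_rot: [-3.139, 0.001, 0.125]
contact_force: [1.2, 0.3, -6.3]
opening: 0.627
My -0.0368 +- 0.016 sd 0.05
t 17.9 pos [ 485.6 -258.6  306.4] rot [-3.139e+00  2.700e-03  1.225e-01] shift [6.2 2.2 6.4] turn [-0.0026  0.0027 -0.0045] n 0.2 F [-0.8  0.4 -5.7] M [ 0.038 -0.051 -0.001] op 0.629
clock: 18.48
eef_pos: [533.4, -253.3, 300.8]
tcp_rot: [-3.14, 0.335, 0.12]
contact_force: [-0.3, -0.2, -5.9]
opening: 0.626
My -0.4344 +- 0.0066 sd 0.016
t 18.78 pos [ 533.7 -253.4  301.2] rot [-3.1407  0.3369  0.1191] shift [-39.4   1.6  15.1] turn [-0.0022  0.3369 -0.008 ] n 1.1 F [ 0.5  0.2 -6.1] M [ 0.029 -0.436  0.042] op 0.628
clock: 19.2
eef_pos: [483.3, -259.1, 312.4]
tcp_rot: [3.141, -0.003, 0.118]
contact_force: [-0.2, -0.6, -5.0]
opening: 0.63
My 0.0238 +- 0.0114 sd 0.036
t 19.7 pos [ 484.5 -258.7  311.5] rot [ 3.1416 -0.0035  0.1205] shift [ 7.3  2.2 11.6] turn [ 0.     -0.0035 -0.0065] n 0.3 F [-0.1  0.2 -6.2] M [ 0.009  0.025 -0.02 ] op 0.627
```

```bash

python3 -m creep '[[0,0.11,0,-15,0,0,1],[0,0.12,0,-17,0,0,1],[0,0.12,0,-16,0,0,1],[0,0,0,0,0,0,1],[0,0,0,0,0,0,1],[0,0,0,0,0,0,1],[0,-0.11,0,17,0,0,1],[0,-0.12,0,18,0,0,1],[0,-0.11,0,16,0,0,1],[0,0,0,0,0,0,1]]';python3 -m creep '[[0,0,0,0,0,0,1],[0,0,0,0,0,0,1],[0,0,0,0,0,0,1]]'; python3 -c "
from h import *
plan(492,-260,300,.127);meas(20,.127);plan(492,-260,300,.127)"
python3 -m creep '[[0,-0.11,0,17,0,2,1],[0,-0.12,0,18,0,2,1],[0,-0.12,0,18,0,2,1],[0,0,0,0,0,0,1],[0,0,0,0,0,0,1],[0,0,0,0,0,0,1],[0,0.11,0,-17,0,0,1],[0,0.12,0,-18,0,0,1],[0,0.11,0,-16,0,0,1],[0,0,0,0,0,0,1]]';python3 -m creep '[[0,0,0,0,0,0,1],[0,0,0,0,0,0,1],[0,0,0,0,0,0,1]]'; python3 -c "
from h import *
plan(492,-260,300,.127);meas(20,.127);plan(492,-260,300,.127)"
```

```text
clock: 20.53
eef_pos: [491.0, -259.0, 318.9]
tcp_rot: [3.131, 0.014, 0.116]
contact_force: [1.5, 0.8, -5.0]
opening: 0.634
clock: 20.78
eef_pos: [493.2, -258.2, 318.5]
tcp_rot: [3.129, 0.011, 0.118]
contact_force: [0.4, -0.7, -6.6]
opening: 0.628
t 20.78 pos [ 493.2 -258.2  318.5] rot [3.129  0.0106 0.1183] shift [-1.2  1.4 18.5] turn [ 0.0125  0.0106 -0.0086] n 0.5 F [ 0.4 -0.7 -6.6] M [-0.002 -0.061  0.018] op 0.628
My -0.0357 +- 0.0057 sd 0.026
t 21.78 pos [ 493.5 -258.4  318.7] rot [3.1288 0.0118 0.1182] shift [-1.4  1.2 18.8] turn [ 0.0127  0.0119 -0.0087] n 0.5 F [ 0.5 -1.2 -6.8] M [ 0.062 -0.016  0.016] op 0.627
clock: 22.62
eef_pos: [493.2, -257.6, 318.3]
tcp_rot: [3.124, 0.008, 0.116]
contact_force: [-1.1, -0.1, -6.1]
opening: 0.63
clock: 22.87
eef_pos: [491.0, -258.3, 320.5]
tcp_rot: [3.123, 0.01, 0.112]
contact_force: [0.4, 0.2, -5.3]
opening: 0.626
t 22.87 pos [ 491.  -258.3  320.5] rot [3.1228 0.0102 0.112 ] shift [ 1.   1.4 20.6] turn [ 0.0188  0.0103 -0.0149] n 0.5 F [ 0.4  0.2 -5.3] M [0.034 0.006 0.064] op 0.626
My 0.0228 +- 0.0061 sd 0.027
t 23.87 pos [ 490.9 -258.1  320.1] rot [3.1231 0.0089 0.1122] shift [ 1.1  1.6 20.2] turn [ 0.0185  0.009  -0.0147] n 0.5 F [-0.6 -0.3 -6.2] M [ 0.054  0.047 -0.025] op 0.624
```

Yellow shifts by 0.05–0.06, with the ball's sign and repeatable. White's shift was about 0.015. I'll stand yellow down and compare red.

```bash

python3 -m creep '[[0.018,0.009,-0.015,1,1,20,1],[0,0,0,0,0,36,1],[0,0,0,0,0,36,1],[0,0,0,0,0,14,1],[0,0,0,0,0,0,1],[0,0,0,0,0,0,1]]';python3 -c "
from h import *
plan(492,-260,192,.127)"
```

```text
clock: 24.37
eef_pos: [494.1, -260.8, 213.3]
tcp_rot: [3.137, -0.007, 0.128]
contact_force: [-0.1, 0.0, -4.9]
opening: 0.628
t 24.37 pos [ 494.1 -260.8  213.3] rot [ 3.1372 -0.0067  0.1281] shift [-2.2 -1.2 21.3] turn [ 0.0044 -0.0067  0.0011] n 0.5 F [-0.1  0.  -4.9] M [ 0.018  0.019 -0.003] op 0.628
```

```bash

python3 -m creep '[[0.004,-0.007,0.001,-2,-1,11,1],[0,0,0,0,0,9,1],[0,0,0,0,0,3,1],[0,0,0,0,0,0,1]]'
python3 -m creep '[[0,0,0,0,0,4,1],[0,0,0,0,0,3,1],[0,0,0,0,0,2,1]]'
```

```text
clock: 24.7
eef_pos: [493.8, -261.1, 193.2]
tcp_rot: [3.138, -0.004, 0.127]
contact_force: [-0.2, 0.4, -6.3]
opening: 0.628
clock: 24.95
eef_pos: [494.4, -261.3, 191.9]
tcp_rot: [3.138, -0.005, 0.126]
contact_force: [-5.2, 2.5, 5.8]
opening: 0.625
```

```bash

python3 -m creep '[[0.002,-0.005,0,0,0,3,1],[0,0,0,0,0,2,1],[0,0,0,0,0,0,0.3],[0,0,0,0,0,0,0],[0,0,0,0,0,0,0],[0,0,0,0,0,0,0]]'; python3 -m creep '[[0,0,0,0,0,-15,0],[0,0,0,0,0,-35,0],[0,0,0,0,0,-40,0],[0,0,0,0,0,-40,0],[0,0,0,0,0,-30,0],[0,0,0,0,0,0,0]]' ; python3 - <<'E'
from h import *
plan(487.5,215,345,.213)
f=grab_frame("wrist"); cv2.imwrite("pics/w5.png",f["color"][:,:,::-1])
for a,c,_ in blobs(masks(f["color"])["yellow"],150): print(a,c.round(1),ray(f,c,64).round(1))
E
```

```text
clock: 25.45
eef_pos: [497.2, -262.5, 195.4]
tcp_rot: [3.133, -0.01, 0.126]
contact_force: [0.1, -0.5, 0.3]
opening: 0.997
clock: 25.95
eef_pos: [495.8, -261.6, 359.7]
tcp_rot: [3.135, -0.007, 0.126]
contact_force: [1.1, -0.7, -0.5]
opening: 1.002
t 25.95 pos [ 495.8 -261.6  359.7] rot [ 3.1352 -0.0067  0.1262] shift [  51.7 -474.    12. ] turn [ 0.0067 -0.0064 -0.0868] n 11.9 F [ 1.1 -0.7 -0.5] M [-0.067 -0.067  0.039] op 1.002
1121 [277.5 174.5] [ 523.5 -258.7   64. ]
923 [277.9 237.9] [ 463.5 -266.6   64. ]
```

View pics/w5.png

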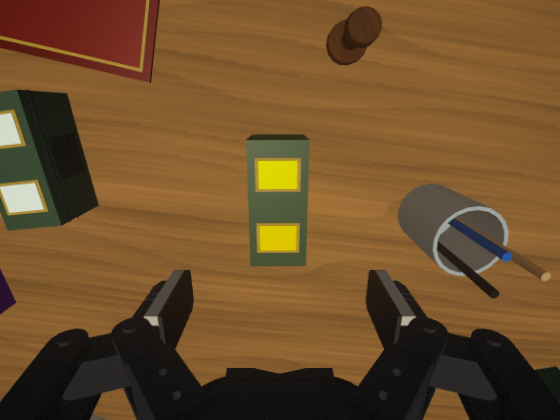

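Yellow stands upright at (278,206), centre (493.5,-262.6). Now red, passing high over white.

```bash

python3 -m creep '[[0.006,-0.006,-0.005,2,-15,0,0],[0,0,-0.008,4,-38,0,0],[0,0,-0.008,4,-40,0,0],[0,0,-0.008,4,-40,0,0],[0,0,-0.008,4,-40,0,0],[0,0,-0.008,3,-40,0,0],[0,0,-0.008,3,-40,0,0],[0,0,-0.008,3,-40,0,0],[0,0,-0.008,2,-40,0,0],[0,0,-0.008,2,-40,0,0]]'; python3 -c "
from h import *
plan(487.5,215,345,.213)"
```

```text
clock: 26.83
eef_pos: [460.4, 120.7, 345.6]
tcp_rot: [-3.138, 0.017, 0.197]
contact_force: [0.5, 0.4, -0.3]
opening: 0.998
t 26.83 pos [460.4 120.7 345.6] rot [-3.1377  0.0168  0.1966] shift [ 45.  -87.2   0.2] turn [-0.004   0.0168 -0.0165] n 2.5 F [ 0.5  0.4 -0.3] M [ 0.014  0.02  -0.018] op 0.998
```

```bash

python3 -m creep '[[-0.004,0.01,-0.006,16,-33,0,0],[0,0.006,-0.006,16,-30,0,0],[0,0,-0.003,10,-12,0,0],[0,0,0,0,0,0,0]]'; python3 - <<'E'
from h import *
plan(487.5,215,330,.213)
f=grab_frame("wrist"); cv2.imwrite("pics/w6.png",f["color"][:,:,::-1])
for a,c,_ in blobs(masks(f["color"])["red"],150): print(a,c.round(1),ray(f,c,64).round(1))
E
```

```text
clock: 27.17
eef_pos: [480.5, 214.8, 338.8]
tcp_rot: [-3.141, 0.011, 0.22]
contact_force: [-1.4, -0.1, -0.5]
opening: 1.001
t 27.17 pos [480.5 214.8 338.8] rot [-3.1407  0.0108  0.2202] shift [7.  1.3 8.7] turn [-0.0009  0.0108  0.0072] n 0.3 F [-1.4 -0.1 -0.5] M [-0.013  0.042  0.034] op 1.001
1266 [281.3 163.8] [516.  221.1  64. ]
988 [280.5 233.5] [456.8 208.4  64. ]
382 [122.1 311.7] [343.1 339.2  64. ]
331 [364.  323.9] [381.1 108.1  64. ]
278 [361.2 369. ] [325.5  92.8  64. ]
```

View pics/w6.png

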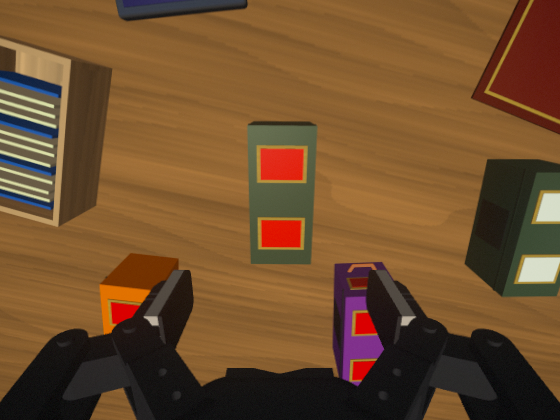

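Red at (281,198); both views agree. Purple (360,310) and orange (140,290) are clear of the fingers.

```bash

python3 -m creep '[[-0.001,0.01,0.007,6,1,20,0],[0,0,0,0,0,36,0],[0,0,0,0,0,36,0],[0,0,0,0,0,20,0],[0,0,0,0,0,3,0],[0,0,0,0,0,0,0]]'; python3 - <<'E'
from h import *
plan(487.3,214.8,192,.213)
E
```

```text
clock: 27.72
eef_pos: [480.5, 209.3, 215.8]
tcp_rot: [3.139, 0.011, 0.211]
contact_force: [0.2, 0.1, 0.6]
opening: 0.999
t 27.72 pos [480.5 209.3 215.8] rot [3.1386 0.0108 0.2114] shift [ 8.1 -4.  23.7] turn [ 0.003   0.0108 -0.0016] n 0.6 F [0.2 0.1 0.6] M [-0.014 -0.031 -0.025] op 0.999
```

```bash

python3 -m creep '[[0.003,0.01,-0.002,8,-4,12,0],[0,0,0,0,0,12,0],[0,0,0,0,0,3,0],[0,0,0,0,0,0,0]]'; python3 - <<'E'
from h import *
plan(487.3,214.8,191,.213)
E
```

```text
clock: 28.05
eef_pos: [486.9, 212.7, 190.0]
tcp_rot: [3.141, 0.002, 0.211]
contact_force: [-0.5, -0.4, 0.0]
opening: 0.997
t 28.05 pos [486.9 212.7 190. ] rot [3.1412e+00 1.6000e-03 2.1100e-01] shift [ 0.8 -2.  -1. ] turn [ 0.0004  0.0016 -0.002 ] n 0.1 F [-0.5 -0.4  0. ] M [-0.062  0.015  0.019] op 0.997
```

```bash

python3 -m creep '[[0,0.001,-0.002,1,-2,-1,0.3],[0,0,0,0,0,0,1],[0,0,0,0,0,0,1],[0,0,0,0,0,0,1],[0,0,0,0,0,0,1]]' 38; python3 -m creep '[[0,0,0,0,0,-8,1],[0,0,0,0,0,-25,1],[0,0,0,0,0,-35,1],[0,0,0,0,0,-35,1],[0,0,0,0,0,-10,1],[0,0,0,0,0,0,1],[0,0,0,0,0,0,1]]';python3 -c "
from h import *
plan(487.3,214.8,300,.213)"
```

```text
clock: 28.47
eef_pos: [487.4, 214.7, 193.7]
tcp_rot: [3.142, -0.001, 0.213]
contact_force: [0.2, 0.2, -5.2]
opening: 0.625
clock: 29.05
eef_pos: [485.0, 213.8, 311.7]
tcp_rot: [3.14, 0.006, 0.213]
contact_force: [0.4, -1.1, -6.0]
opening: 0.63
t 29.05 pos [485.  213.8 311.7] rot [3.14   0.0059 0.2132] shift [ 2.5 -0.5 11.7] turn [0.0016 0.0059 0.0002] n 0.3 F [ 0.4 -1.1 -6. ] M [0.051 0.007 0.037] op 0.63
```

```bash

python3 -m creep '[[0,0.11,0,-15,0,0,1],[0,0.12,0,-17,0,0,1],[0,0.12,0,-16,0,0,1],[0,0,0,0,0,0,1],[0,0,0,0,0,0,1],[0,0,0,0,0,0,1],[0,-0.11,0,17,0,0,1],[0,-0.12,0,18,0,0,1],[0,-0.11,0,16,0,0,1],[0,0,0,0,0,0,1]]';python3 -m creep '[[0,0,0,0,0,0,1],[0,0,0,0,0,0,1],[0,0,0,0,0,0,1]]'; python3 -c "
from h import *
plan(487,214.8,300,.213);meas(20,.213);plan(487,214.8,300,.213)"
python3 -m creep '[[0,-0.11,0,17,0,2,1],[0,-0.12,0,18,0,2,1],[0,-0.12,0,18,0,2,1],[0,0,0,0,0,0,1],[0,0,0,0,0,0,1],[0,0,0,0,0,0,1],[0,0.11,0,-17,0,0,1],[0,0.12,0,-18,0,0,1],[0,0.11,0,-16,0,0,1],[0,0,0,0,0,0,1]]';python3 -m creep '[[0,0,0,0,0,0,1],[0,0,0,0,0,0,1],[0,0,0,0,0,0,1]]'; python3 -c "
from h import *
plan(487,214.8,300,.213);meas(20,.213);plan(487,214.8,300,.213)"
```

```text
clock: 29.88
eef_pos: [485.7, 214.2, 311.7]
tcp_rot: [-3.138, 0.029, 0.219]
contact_force: [2.1, 1.0, -5.1]
opening: 0.625
clock: 30.13
eef_pos: [487.9, 214.4, 310.3]
tcp_rot: [-3.137, 0.027, 0.218]
contact_force: [-0.7, -0.8, -4.6]
opening: 0.63
t 30.13 pos [487.9 214.4 310.3] rot [-3.137   0.0267  0.2182] shift [-0.5 -0.5 10.3] turn [-0.0046  0.0267  0.0052] n 0.3 F [-0.7 -0.8 -4.6] M [0.039 0.047 0.064] op 0.63
My -0.0392 +- 0.0077 sd 0.034
t 31.13 pos [488.1 214.6 310.8] rot [-3.1369  0.0277  0.2183] shift [-0.7 -0.4 10.8] turn [-0.0046  0.0277  0.0052] n 0.3 F [ 0.3  0.2 -4.6] M [-0.003  0.04  -0.065] op 0.63
clock: 31.97
eef_pos: [487.1, 213.9, 309.3]
tcp_rot: [-3.136, 0.025, 0.219]
contact_force: [-2.1, -0.3, -4.5]
opening: 0.625
clock: 32.22
eef_pos: [485.4, 213.7, 311.9]
tcp_rot: [-3.135, 0.026, 0.22]
contact_force: [0.4, 0.1, -4.7]
opening: 0.625
t 32.22 pos [485.4 213.7 311.9] rot [-3.135   0.0256  0.2205] shift [ 2.1 -0.7 11.9] turn [-0.0065  0.0256  0.0074] n 0.3 F [ 0.4  0.1 -4.7] M [-0.009 -0.037 -0.015] op 0.625
My -0.0287 +- 0.0063 sd 0.028
t 33.22 pos [485.1 213.5 311.4] rot [-3.1351  0.0246  0.2203] shift [ 2.4 -0.7 11.4] turn [-0.0064  0.0246  0.0072] n 0.3 F [ 0.4 -0.5 -5.2] M [-0.072 -0.026  0.003] op 0.629
```

Red's shift is about 0.010 ± 0.010, which is empty like white. There is time for one more rock of red to be sure.

```bash

python3 -m creep '[[0,0.12,0,-15,0,0,1],[0,0.12,0,-17,0,0,1],[0,0.12,0,-16,0,0,1],[0,0,0,0,0,0,1],[0,0,0,0,0,0,1],[0,0,0,0,0,0,1],[0,-0.11,0,17,0,0,1],[0,-0.11,0,18,0,0,1],[0,-0.11,0,16,0,0,1],[0,0,0,0,0,0,1]]';python3 -m creep '[[0,0,0,0,0,0,1],[0,0,0,0,0,0,1],[0,0,0,0,0,0,1]]' >/dev/null; python3 -c "
from h import *
meas(14,.213);plan(487,214.8,300,.213)"
python3 -m creep '[[0,-0.11,0,17,0,2,1],[0,-0.12,0,18,0,2,1],[0,-0.12,0,18,0,2,1],[0,0,0,0,0,0,1],[0,0,0,0,0,0,1],[0,0,0,0,0,0,1],[0,0.11,0,-17,0,0,1],[0,0.12,0,-18,0,0,1],[0,0.12,0,-16,0,0,1],[0,0,0,0,0,0,1]]';python3 -m creep '[[0,0,0,0,0,0,1],[0,0,0,0,0,0,1],[0,0,0,0,0,0,1]]' >/dev/null; python3 -c "
from h import *
meas(14,.213);plan(487,214.8,300,.213)"
```

```text
clock: 34.05
eef_pos: [489.3, 215.3, 320.1]
tcp_rot: [-3.128, 0.017, 0.225]
contact_force: [2.1, -0.0, -5.6]
opening: 0.624
My -0.0104 +- 0.0086 sd 0.032
t 35.0 pos [491.9 215.8 320. ] rot [-3.1269  0.0144  0.2243] shift [-4.7  0.2 20.1] turn [-0.0146  0.0145  0.0112] n 0.5 F [-0.6  0.4 -4.5] M [0.001 0.012 0.034] op 0.627
clock: 35.83
eef_pos: [490.9, 215.1, 318.4]
tcp_rot: [-3.126, 0.003, 0.225]
contact_force: [-1.0, -0.5, -4.4]
opening: 0.631
My -0.0192 +- 0.0096 sd 0.036
t 36.78 pos [488.8 214.7 320.4] rot [-3.1253  0.0033  0.226 ] shift [-1.7 -0.1 20.4] turn [-0.0162  0.0034  0.013 ] n 0.5 F [ 0.6 -0.2 -4.5] M [-0.064 -0.065  0.057] op 0.625
```

Red gives no shift again, so yellow holds the ball. I'll stand red down.

```bash

python3 -m creep '[[-0.016,0.003,0.013,-1,0,20,1],[0,0,0,0,0,36,1],[0,0,0,0,0,36,1],[0,0,0,0,0,14,1],[0,0,0,0,0,0,1],[0,0,0,0,0,0,1]]';python3 -c "
from h import *
plan(487,214.8,192,.213)"
```

```text
clock: 37.28
eef_pos: [489.9, 215.9, 213.5]
tcp_rot: [-3.14, -0.007, 0.212]
contact_force: [-0.1, -0.4, -5.1]
opening: 0.625
t 37.28 pos [489.9 215.9 213.5] rot [-3.1404 -0.0071  0.2123] shift [-3.2  0.4 21.5] turn [-0.0012 -0.0071 -0.0007] n 0.5 F [-0.1 -0.4 -5.1] M [-0.02   0.015  0.014] op 0.625
```

```bash

python3 -m creep '[[-0.001,-0.007,0,-3,0,11,1],[0,0,0,0,0,9,1],[0,0,0,0,0,3,1],[0,0,0,0,0,0,1]]'
python3 -m creep '[[0,0,0,0,0,4,1],[0,0,0,0,0,3,1],[0,0,0,0,0,2,1]]'
```

```text
clock: 37.62
eef_pos: [488.8, 216.1, 193.3]
tcp_rot: [-3.14, -0.006, 0.212]
contact_force: [0.5, 0.2, -4.8]
opening: 0.627
clock: 37.87
eef_pos: [489.6, 216.4, 191.7]
tcp_rot: [-3.14, -0.008, 0.212]
contact_force: [-6.2, -3.0, 10.4]
opening: 0.631
```

```bash

python3 -m creep '[[0,-0.005,0,0,0,2,1],[0,0,0,0,0,1,1],[0,0,0,0,0,0,0.3],[0,0,0,0,0,0,0],[0,0,0,0,0,0,0],[0,0,0,0,0,0,0]]'; python3 -m creep '[[0,0,0,0,0,-15,0],[0,0,0,0,0,-35,0],[0,0,0,0,0,-40,0],[0,0,0,0,0,-40,0],[0,0,0,0,0,-30,0],[0,0,0,0,0,0,0]]' ; python3 - <<'E'
from h import *
plan(493.2,-262,350,.13)
f=grab_frame("wrist"); cv2.imwrite("pics/w7.png",f["color"][:,:,::-1])
for a,c,_ in blobs(masks(f["color"])["red"],150): print(a,c.round(1),ray(f,c,64).round(1))
E
```

```text
clock: 38.37
eef_pos: [492.1, 217.3, 194.0]
tcp_rot: [-3.138, -0.013, 0.212]
contact_force: [0.5, -0.7, 0.3]
opening: 1.003
clock: 38.87
eef_pos: [490.2, 216.4, 358.2]
tcp_rot: [-3.139, -0.007, 0.213]
contact_force: [2.0, 0.2, 0.2]
opening: 0.997
t 38.87 pos [490.2 216.4 358.2] rot [-3.1392 -0.0075  0.2125] shift [-98.  468.3   6.3] turn [-0.0027 -0.0074  0.0825] n 12.0 F [2.  0.2 0.2] M [-0.013 -0.026 -0.042] op 0.997
1064 [279.5 172.5] [519.5 223.1  64. ]
845 [279.3 236.4] [460.5 210.5  64. ]
393 [362.  323.6] [382.5 105.6  64. ]
341 [360.3 367.3] [326.3  90.   64. ]
```

View pics/w7.png

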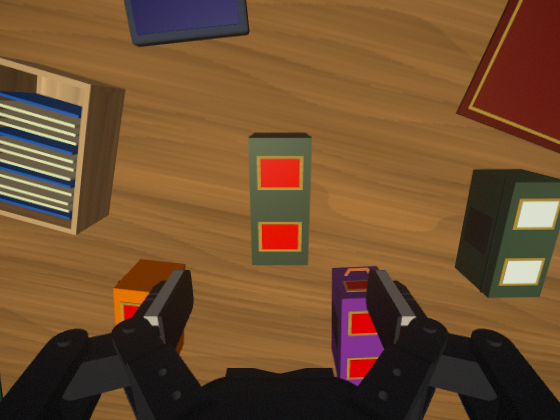

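Red stands upright at (280,204), centre (490,217). Back to yellow.

```bash

python3 -m creep '[[-0.003,-0.007,0.005,-3,15,0,0],[0,0,0.008,-8,38,0,0],[0,0,0.008,-8,40,0,0],[0,0,0.008,-8,40,0,0],[0,0,0.008,-8,40,0,0],[0,0,0.008,-8,40,0,0],[0,0,0.008,-8,40,0,0],[0,0,0.008,-8,40,0,0],[0,0,0.008,-8,40,0,0],[0,0,0.008,-7,40,0,0]]'; python3 -c "
from h import *
plan(493.2,-262,345,.13)"
```

```text
clock: 39.75
eef_pos: [480.4, -168.1, 345.9]
tcp_rot: [-3.137, 0.008, 0.144]
contact_force: [1.2, -0.6, 0.1]
opening: 0.999
t 39.75 pos [ 480.4 -168.1  345.9] rot [-3.1374  0.0075  0.144 ] shift [-0.8 94.8  0.5] turn [-0.0041  0.0075  0.014 ] n 2.4 F [ 1.2 -0.6  0.1] M [ 0.043 -0.03  -0.007] op 0.999
```

```bash

python3 -m creep '[[-0.004,0.007,0.006,0,36,0,0],[0,0,0.005,0,34,5,0],[0,0,0.003,0,12,10,0],[0,0,0,0,0,0,0]]'; python3 - <<'E'
from h import *
plan(493.2,-262,225,.13)
f=grab_frame("wrist")
for a,c,_ in blobs(masks(f["color"])["yellow"],150): print(a,c.round(1),ray(f,c,64).round(1))
E
```

```text
clock: 40.08
eef_pos: [489.3, -259.9, 324.9]
tcp_rot: [-3.141, 0.004, 0.122]
contact_force: [-0.5, 0.5, -0.1]
opening: 1.004
t 40.08 pos [ 489.3 -259.9  324.9] rot [-3.1408  0.0041  0.1224] shift [ 4.1  2.6 99.9] turn [-0.0008  0.0041 -0.0076] n 2.5 F [-0.5  0.5 -0.1] M [0.04 0.02 0.04] op 1.004
1514 [283.1 171.8] [ 523.6 -258.7   64. ]
1178 [283.3 244.4] [ 463.4 -266.5   64. ]
```

```bash

python3 -m creep '[[-0.001,0.004,-0.007,4,3,20,0],[0,0,0,0,0,35,0],[0,0,0,0,0,30,0],[0,0,0,0,0,15,0],[0,0,0,0,0,0,0]]'; python3 - <<'E'
from h import *
plan(494,-262.6,191,.129)
E
```

```text
clock: 40.55
eef_pos: [493.6, -255.6, 221.1]
tcp_rot: [-3.139, 0.0, 0.133]
contact_force: [-0.2, 0.6, -0.2]
opening: 1.0
t 40.55 pos [ 493.6 -255.6  221.1] rot [-3.1394e+00  4.0000e-04  1.3250e-01] shift [-0.5  7.  30.1] turn [-0.0022  0.0004  0.0035] n 0.8 F [-0.2  0.6 -0.2] M [-0.016 -0.023  0.012] op 1.0
```

```bash

python3 -m creep '[[-0.002,0,0.003,0,7,14,0],[0,0,0,0,1,14,0],[0,0,0,0,0,3,0],[0,0,0,0,0,0,0]]'; python3 - <<'E'
from h import *
plan(494,-262.6,191,.129)
E
```

```text
clock: 40.88
eef_pos: [495.0, -258.4, 190.0]
tcp_rot: [-3.139, 0.003, 0.134]
contact_force: [-0.2, -0.3, 1.1]
opening: 1.0
t 40.88 pos [ 495.  -258.4  190. ] rot [-3.1385e+00  3.1000e-03  1.3430e-01] shift [-1.6  4.  -1. ] turn [-0.0031  0.0032  0.0053] n 0.1 F [-0.2 -0.3  1.1] M [-0.042  0.061  0.083] op 1.0
```

```bash

python3 -m creep '[[-0.003,0.003,0.005,-1,4,-1,0],[0,0,0,0,0,0,0.3],[0,0,0,0,0,0,1],[0,0,0,0,0,0,1],[0,0,0,0,0,0,1],[0,0,0,0,0,0,1]]' 38; python3 -m creep '[[0,0,0,0,0,-8,1],[0,0,0,0,0,-25,1],[0,0,0,0,0,-35,1],[0,0,0,0,0,-35,1],[0,0,0,0,0,-20,1],[0,0,0,0,0,0,1],[0,0,0,0,0,0,1]]';python3 -c "
from h import *
plan(668.2,-40.6,300,.129)"
```

```text
clock: 41.38
eef_pos: [495.4, -261.6, 195.3]
tcp_rot: [3.14, -0.003, 0.13]
contact_force: [0.4, -0.3, -5.2]
opening: 0.626
clock: 41.97
eef_pos: [492.4, -260.4, 322.0]
tcp_rot: [-3.138, 0.005, 0.13]
contact_force: [-1.0, 0.5, -7.1]
opening: 0.626
t 41.97 pos [ 492.4 -260.4  322. ] rot [-3.138   0.0048  0.1296] shift [ 202.8 -195.2   21.7] turn [-0.0036  0.0048  0.0006] n 7.1 F [-1.   0.5 -7.1] M [-0.02   0.028 -0.009] op 0.626
```

```bash

python3 -m creep '[[-0.003,0.005,0,10,-10,0,1],[0,0,0,20,-19,0,1],[0,0,0,24,-23,0,1],[0,0,0,24,-23,0,1],[0,0,0,24,-23,0,1],[0,0,0,24,-23,0,1],[0,0,0,24,-23,0,1],[0,0,0,22,-21,0,1],[0,0,0,15,-15,0,1],[0,0,0,5,-5,0,1]]';python3 -m creep '[[0,0,0,0,0,0,1],[0,0,0,0,0,0,1]]'; python3 -c "
from h import *
plan(668.2,-40.6,285,.129)"
```

```text
clock: 42.8
eef_pos: [661.2, -38.0, 300.3]
tcp_rot: [-3.132, 0.022, 0.123]
contact_force: [-0.1, -1.1, -5.2]
opening: 0.626
clock: 42.97
eef_pos: [661.0, -34.9, 295.7]
tcp_rot: [-3.131, 0.027, 0.127]
contact_force: [-0.4, -0.4, -6.0]
opening: 0.626
t 42.97 pos [661.  -34.9 295.7] rot [-3.1309  0.0274  0.1267] shift [ 6.7  6.6 10.5] turn [-0.0107  0.0274 -0.0025] n 0.4 F [-0.4 -0.4 -6. ] M [-0.078  0.039 -0.009] op 0.626
```

```bash

python3 -m creep '[[-0.01,0.026,-0.002,6,6,6,1],[0,0,0,0,0,0,1],[0,0,0,0,0,0,1],[0,0,0,0,0,0,1]]'; python3 -c "
from h import *
plan(668.2,-40.6,285,.129)"
```

```text
clock: 43.3
eef_pos: [664.0, -42.5, 285.6]
tcp_rot: [-3.14, 0.01, 0.126]
contact_force: [-0.0, -0.4, -5.2]
opening: 0.628
t 43.3 pos [664.  -42.5 285.6] rot [-3.1399  0.0099  0.1262] shift [ 4.4 -1.3  0.6] turn [-0.0017  0.0099 -0.0028] n 0.1 F [-0.  -0.4 -5.2] M [-0.027  0.055 -0.001] op 0.628
```

```bash

python3 -m creep '[[-0.002,0.01,-0.003,4,-1,-1,1],[0,0,0,0,0,-1,1],[0,0,0,0,0,0,1],[0,0,0,0,0,0,1]]'; python3 - <<'E'
from h import *
plan(668.2,-40.6,285,.129)
f=grab_frame("scene"); cv2.imwrite("pics/s8.png",f["color"][:,:,::-1])
f=grab_frame("top"); cv2.imwrite("pics/t8.png",f["color"][:,:,::-1])
for a,c,_ in blobs(masks(f["color"])["yellow"],30): print(a,c.round(1),ray(f,c,160).round(1))
f=grab_frame("wrist"); cv2.imwrite("pics/w8.png",f["color"][:,:,::-1])
plan(668.2,-40.6,285,.129)
E
```

```text
clock: 43.63
eef_pos: [667.0, -42.3, 288.6]
tcp_rot: [3.142, 0.0, 0.127]
contact_force: [-0.3, 0.7, -6.0]
opening: 0.625
t 43.63 pos [667.  -42.3 288.6] rot [3.1416e+00 2.0000e-04 1.2700e-01] shift [ 1.4 -1.5  3.6] turn [ 0.      0.0002 -0.002 ] n 0.1 F [-0.3  0.7 -6. ] M [ 0.038  0.05  -0.01 ] op 0.625
t 43.78 pos [667.  -42.2 288.4] rot [3.1416e+00 5.0000e-04 1.2720e-01] shift [ 1.4 -1.4  3.4] turn [ 0.      0.0005 -0.0018] n 0.1 F [ 0.5  0.1 -6.1] M [-0.006 -0.021 -0.024] op 0.629
```

View pics/s8.png

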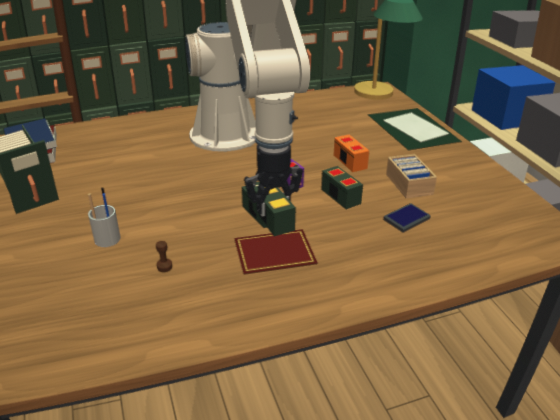

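View pics/t8.png

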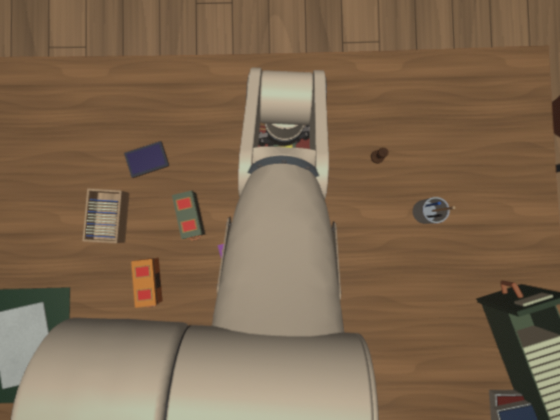

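View pics/w8.png

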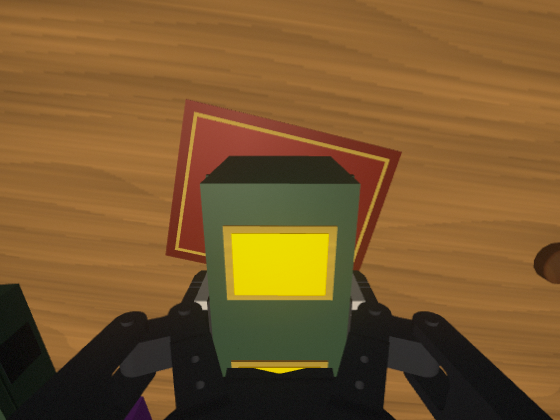

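The wrist view shows yellow held squarely over the mat; the top edge of its front face is at row 183, columns 201–359. The scene view shows it in the air, with red standing at (342,186), white partly hidden behind the gripper and the bystanders in place. I'll check that the case is level in the grip.

```bash
python3 - <<'E'
from h import *
f=grab_frame("wrist")
def pt(u0,u1,v,w=54):
    p=cv2.undistortPoints(np.array([[[u0,v]],[[u1,v]]],float),f["mtx"],np.array(f["distortion"]))[:,0]
    z=w/(p[1,0]-p[0,0]); c=np.array([*(p.mean(0)*z),z]); return f["T"][:3,:3]@c+f["T"][:3,3]
a=pt(201,359,183); b=pt(229.5,331,156.5); print("front top",a.round(1),"front bottom",b.round(1))
for a,c,_ in blobs(masks(f["color"])["yellow"],400): print(a,c,ray(f,c,160).round(1))
meas(10,.127)
plan(668.2,-40.6,288,.129)
E
```

```text
front top [724.  -35.5 155.9] front bottom [723.7 -35.8  94.6]
5867 [279.57081984 263.62945287] [695.6 -39.  160. ]
My 0.0183 +- 0.0082 sd 0.026
t 44.33 pos [667.  -42.2 288.2] rot [-3.1416e+00  7.0000e-04  1.2720e-01] shift [ 1.4 -1.4  0.2] turn [-0.      0.0007 -0.0018] n 0.1 F [-0.7  0.1 -6.7] M [-0.005  0.05  -0.015] op 0.627
```

The front face is vertical (x 724.0 at the top, 723.7 at the bottom), the underside is at about z 95, and the pose has been steady for 0.7 s. Handing in.

```bash
python3 -c "
from rig import job, sense
print(abs(sense()['qvel']).max()); job.sign_off()"
```

```text
0.0014667798066326856
the job is handed in; nothing more can be done
```

I rocked white, then yellow, then red end to end (about ±0.33 rad), standing each upright on the counter again. I identified yellow as the one that rattled and handed in at about 44 s of the 72 s allowed. It was held level and still, its centre within about 3 mm of the mat's middle and its underside about 92 mm above it.

**Which case rattled:** Yellow's level moment shifted by 0.055 N m in the ball's direction on both cycles. That is less than the 0.08 N m expected, and the reason is unknown. White and red shifted by only about 0.01–0.02 N m, within noise.

**Last checks:**
- Tool tilt was under 0.001 rad, and the case's front face was vertical to within 0.3 mm over its height.
- Joint speeds were about 0.0015 rad/s, and the opening was constant at 0.627.
- The scene view showed red standing and the bystanders untouched. White was partly hidden behind the gripper, but I had seen it upright (nearly fully in view) after putting red down.
- White and red now stand 2–3 mm from where they started.

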